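# Set up a microscope's optical train on the bench rail

## Robot

A 6-joint arm with a two-finger parallel gripper is mounted at the origin on the work surface. World frame = base frame: x ahead of the robot, y to its left, z up, the work surface at z = 0. Lengths are in m, angles in rad, forces in N, time in s.
With the tool pointing down it reaches from about 0.4 to 0.825 m from the base axis. Payload 7 kg.
Tool frame: the origin (TCP) lies at the centre of the arm's flange, where the gripper is bolted on; the fingertips stand 178 mm ahead of it and the grasp point (between the pads) lies ahead of it (tcp_to_grasp is the z of the grasp point in the tool frame, in m); z points along the fingers, x is the direction in which the jaws open and shut, and the axes are right-handed (so a half turn about z gives the same grasp; the last joint's range is limited). The gripper opens to 88 mm and grips with 3 to 60 N. Pads are 19 mm wide; open, the fingers measure 130 mm over their backs; the gripper's body (78 mm by 193 mm) begins 47 mm behind the grasp point.
Start: joints at [1.431, 0.359, 0.012, 0, -1.224, -0.288], TCP at [0.28, 0.614, 0.405] pointing down, gripper open.
Joint ranges: [-3.07, 3.07], [-1.43, 2.12], [-1.02, 1.25], [-3.03, 1.67], [-3.05, -0], [-3.03, 3.03]. Speed limits (rad/s): [2.39, 2.39, 3.01, 3.14, 3.14, 3.14].

## Interface

Orientations are given as [roll, pitch, yaw] about the fixed x, y, z axes, in that order (R = Rz(yaw) Ry(pitch) Rx(roll)).
In Python, from station import get_state, grab_frame, job_done, tcp_to_grasp gives the robot as it stands.
- The arm moves only by the tool drive_tool, never from a script. Its argument "moves" is a list of rows, each a list of 7 numbers: the shift along the tool's x, y, z in mm, then the turn, a rotation vector about the tool's x, y, z in degrees, then the closure, from -1 (fully open) to 1 (shut), so that 0 is half open. In form: [[dx, dy, dz, ax, ay, az, claw], ...]. A call has 1 to 12 rows; each row is the pose to reach, as a shift and turn from the pose commanded when the call began, along the tool's axes at that moment; what a row does not reach only later rows make up. A row lasts 1/8 s, in which the tool goes at most 62.5 mm and 10.7 degrees, less where a joint would pass 70% of its speed; a pose out of reach is approached as far as the arm can. A call with a gripper value outside its range is refused whole. The fingers move at their own pace and stop on an object; "grip_force" is the grip in N (left out, the last holds). Time passes only in rows, so rows that repeat a pose let the fingers close. It gives the time, the measured TCP pose, the force and the opening at its end, in the units of the state.
- get_state(): the state, without advancing time (a new reading comes with each control period).
- grab_frame(name): name is "scene" or "top"; returns a dict with "img" (420x560x3 uint8, red, green, blue), "range_z" (420x560 float32, m along the optical axis (not along the pixel's ray), 0 where there is no reading), "fovy" (degrees; the focal length in pixels is half the picture's height over the tangent of half this angle, whatever the lens; pixels are square), "cx", "cy" (the principal point, pixels), "k1" (the pictures are not rectified: a ray, as slopes to the right and down, at radius r is drawn at 1 + k1 r^2 times it, then the intrinsics apply), "rvec" (rotation vector, rad) and "tvec" (3), from world to camera coordinates, as OpenCV has them. Camera axes: x right, y down, z forward; pixel columns grow to the right and rows downward; lengths in m; the calibration is good to about 2 mm. A picture is of the moment at which its call begins.
- job_done(): hands the job in, once; it reports no verdict.
The state is a dict: "t": time; "q": joint angles; "qd": joint speeds; "joint_efforts": joint torques, N m; "eef_pos": TCP position; "ee_rot": TCP orientation; "force": force on the tool from outside, world axes, zero at the start; "moment": the same for the moment, N m; "width": finger opening in m.
Only numpy, scipy, OpenCV 4.12 (cv2) and the standard library are available. Lean on these libraries where they do the work, as an engineer would, in place of code of your own. Each camera call takes 0.05 s, during which the arm holds its last target. There are 200 camera calls.

## Task

Build the microscope on the rail by pushing each of the four optics straight down into a clip until it snaps fully home: from the lamp towards the screen, the condenser lens next to the lamp, then the slide holder, then the objective with its narrow nose facing the slide, and last the eyepiece with its rubber eyecup facing the screen. Each must stand upright and centred in its clip, its optical axis along the rail; let none of them fall over on the way, and let go of everything at the end.

Things in the scene. Friction and masses are not known exactly. Their poses are not given: they have to be found in the camera images.
- condenser_c (a point): Condenser lens, loose, 0.22 kg: thick round glass lens in a black ring 52 mm across, 14 mm thick, with side flats (y = +-26 mm, 22 mm high) to grip. Point: on the optical axis, 70 mm above the underside. Own x: optical axis, y: across, z: up. Height 96 mm. Either way round will do. All four optics have the same aluminium foot, 32 mm along x: underside 22 mm wide, above it a bulge 31 mm wide centred 16.5 mm up, then a 14 mm post from 32 mm up.
- slide_c (a point): Slide holder, loose, 0.18 kg: upright black frame 44 mm wide (grip its sides, y = +-22 mm), 56 mm high, 10 mm thick, holding a glass microscope slide on end that sticks out above it. Point: on the optical axis, 70 mm above the underside. Own x: optical axis, y: across, z: up. Height 112 mm; foot as the condenser's. Either way round will do.
- objective_c (a point): Objective, loose, 0.25 kg: square black plate 44 x 44 mm, 12 mm thick (grip its sides, y = +-22 mm), with a steel barrel 27 mm thick that tapers to a narrow nose at own -x (tip at x = -42 mm) and a short brass thread at +x. Point: on the optical axis, 70 mm above the underside. Own x: optical axis, y: across, z: up. Height 92 mm; foot as the condenser's.
- eyepiece_c (a point): Eyepiece, loose, 0.24 kg: round black holder 48 mm across, 14 mm thick, with side flats (y = +-24 mm, 22 mm high) to grip; a steel tube 30 mm thick stands out 19 mm to own -x, a wide black rubber eyecup 40 mm across 22 mm to own +x. Point: on the optical axis, 70 mm above the underside. Own x: optical axis, y: across, z: up. Height 94 mm; foot as the condenser's.
- seat1_floor (a point): Snap clip (steel jaws on a black rider) on the rail, 1 of 4 counted from the robot's right (-y) to its left. Point: centre of its floor, 33 mm above the table; x: along the rail to the robot's left, z: up. An optic's underside rests there when home (its point 70 mm above this one). It goes in from straight above, optical axis along the rail.
- seat2_floor (a point): Snap clip (steel jaws on a black rider) on the rail, 2 of 4 counted from the robot's right (-y) to its left. Point: centre of its floor, 33 mm above the table; x: along the rail to the robot's left, z: up. The jaws stand to either side across the rail, 26 mm apart, noses 24.5 mm above the floor; their flared tops 34 mm above it and 46 mm apart outside; a foot up to 4 mm off is still led in.
- seat3_floor (a point): Snap clip (steel jaws on a black rider) on the rail, 3 of 4 counted from the robot's right (-y) to its left. Point: centre of its floor, 33 mm above the table; x: along the rail to the robot's left, z: up. In every clip the foot's bulge meets the noses 17 mm before home and needs about 5 to 12 N of downward push; some 8 mm before home the force drops and the jaws close above it.
- seat4_floor (a point): Snap clip (steel jaws on a black rider) on the rail, 4 of 4 counted from the robot's right (-y) to its left. Point: centre of its floor, 33 mm above the table; x: along the rail to the robot's left, z: up. Clips are 66 to 86 mm apart; all four are alike.
- lamp_c (a point): Lamp, fixed at one end of the rail (which end changes): white opal cylinder 38 mm across on a black finned base. Point: middle of the opal glass, 103 mm above the table; top at 131 mm. 71 to 81 mm from the nearest clip.
- screen_c (a point): Viewing screen, fixed at the other end of the rail: upright white square plate in a black frame, 90 x 90 mm, 8 mm thick, facing along the rail. Point: its middle, 103 mm above the table; top at 148 mm. 71 to 81 mm from the nearest clip.
Mind the look-alikes: they are no part of the job. Leave any turquoise look-alike of the part that bears objective_c alone.

How it is judged:
At the end, for the whole second after the job is handed in: From the lamp, the clips hold condenser, slide holder, objective, eyepiece: each within 9 mm of clip centre, within 4 mm of seated height, within 0.15 rad of the rail, upright within 0.1 rad; nose side to the slide, eyecup side to the screen; all released, at rest (((horizontal distance between lamp_c and seat1_floor below 0.12 m and horizontal distance between condenser_c and seat1_floor below 0.009 m and z of condenser_c in the frame of seat1_floor between 0.066 and 0.074 m and angle between the x axis of condenser_c and the x axis of seat1_floor, either way round below 0.15 rad and horizontal distance between slide_c and seat2_floor below 0.009 m and z of slide_c in the frame of seat2_floor between 0.066 and 0.074 m and angle between the x axis of slide_c and the x axis of seat2_floor, either way round below 0.15 rad and horizontal distance between objective_c and seat3_floor below 0.009 m and z of objective_c in the frame of seat3_floor between 0.066 and 0.074 m and angle between the x axis of objective_c and the x axis of seat3_floor, either way round below 0.15 rad and horizontal distance between eyepiece_c and seat4_floor below 0.009 m and z of eyepiece_c in the frame of seat4_floor between 0.066 and 0.074 m and angle between the x axis of eyepiece_c and the x axis of seat4_floor, either way round below 0.15 rad) or (horizontal distance between lamp_c and seat4_floor below 0.12 m and horizontal distance between condenser_c and seat4_floor below 0.009 m and z of condenser_c in the frame of seat4_floor between 0.066 and 0.074 m and angle between the x axis of condenser_c and the x axis of seat4_floor, either way round below 0.15 rad and horizontal distance between slide_c and seat3_floor below 0.009 m and z of slide_c in the frame of seat3_floor between 0.066 and 0.074 m and angle between the x axis of slide_c and the x axis of seat3_floor, either way round below 0.15 rad and horizontal distance between objective_c and seat2_floor below 0.009 m and z of objective_c in the frame of seat2_floor between 0.066 and 0.074 m and angle between the x axis of objective_c and the x axis of seat2_floor, either way round below 0.15 rad and horizontal distance between eyepiece_c and seat1_floor below 0.009 m and z of eyepiece_c in the frame of seat1_floor between 0.066 and 0.074 m and angle between the x axis of eyepiece_c and the x axis of seat1_floor, either way round below 0.15 rad)) and x of slide_c in the frame of objective_c below -0.04 m and x of screen_c in the frame of eyepiece_c above 0.04 m and angle between each of condenser_c, slide_c, objective_c, eyepiece_c's own z axis and vertical below 0.1 rad and linear speed of each of condenser, slide, objective, eyepiece below 0.02 m/s); the robot touches nothing.
It fails at once if an optic falls over (tilts more than 1 rad) (angle between any of condenser_c, slide_c, objective_c, eyepiece_c's own z axis and vertical above 1 rad).
It also fails if it takes over 125 s, if anything falls off the work surface, if the arm or the gripper's body presses on something with over 40 N, if the wrist force passes 120 N, or if a joint passes its speed limit or range.

## Working session

There is one attempt and no reset: what is moved stays moved. The work goes in short steps, Python scripts to look and compute and a tool call to move; the robot and the scene stay as the last step left them, time stands still between calls to the robot, and variables do not carry over. Pictures are saved under pics/ and viewed, about 12 in all and at most 16, crops included, and the job is handed in when it is done.

Besides the shell and the picture viewer there is one more tool, called after "Emit:" in YAML: its name, and indented under it one key for each argument. drive_tool: Moves the arm, as the interface text tells. Its arguments: {"type":"object","properties":{"moves":{"type":"array"},"grip_force":{"type":"number"}},"required":["moves"]}

```bash
mkdir -p pics; ls
cat > h.py <<'E'
import numpy as np,cv2
from station import *
def snap(n):
    f=grab_frame(n); np.savez('%s.npz'%n,**f); return f
def load(n): return dict(np.load('%s.npz'%n))
def cam(f):
    R=cv2.Rodrigues(np.array(f['rvec'],float))[0]; t=np.array(f['tvec'],float).ravel()
    F=210/np.tan(np.radians(float(f['fovy']))/2); return R,t,F
def rays(f,u,v):
    R,t,F=cam(f); x=(np.asarray(u,float)-f['cx'])/F; y=(np.asarray(v,float)-f['cy'])/F
    rd=np.hypot(x,y); r=rd.copy()
    for _ in range(20): r=rd/(1+f['k1']*r*r)
    s=np.where(rd>0,r/np.maximum(rd,1e-12),1)
    return np.stack([x*s,y*s,np.ones_like(x)],-1)
def pts(f):
    v,u=np.mgrid[0:420,0:560]; R,t,F=cam(f)
    P=rays(f,u,v)*f['range_z'][...,None]; return (P-t)@R
def onz(f,u,v,z):
    R,t,F=cam(f); d=rays(f,u,v)@R; c=-R.T@t
    return c+d*((z-c[2])/d[...,2])[...,None]
def save(f,name,crop=None,sc=1):
    im=f['img'][...,::-1]
    if crop: a,b,c,d=crop; im=im[b:d,a:c]
    cv2.imwrite('pics/'+name,cv2.resize(im,None,fx=sc,fy=sc,interpolation=cv2.INTER_CUBIC))
E
python3 - <<'E'
from h import *
for n in('scene','top'):
    f=snap(n); save(f,n+'1.png',sc=1.4); R,t,F=cam(f); print(n,-R.T@t,R[2],F,f['k1'])
print(tcp_to_grasp,get_state())
E
```

```text
pics
scene [ 1.29675309 -0.10443455  0.76191584] [-0.74611549  0.10201464 -0.65795492] 487.0664659695126 -0.0335905065611542
top [ 0.40899924 -0.0063678   0.85927642] [ 0.13978529  0.00979684 -0.99013337] 442.13953114969655 -0.005523864564443777
0.1593 {'t': 0.1, 'q': array([ 1.43109526e+00,  3.59314188e-01,  1.11152431e-02, -2.93691551e-04,
       -1.22411846e+00, -2.88061336e-01]), 'qd': array([ 2.89103072e-04,  1.19095563e-03,  7.84965360e-04, -1.25904642e-03,
        7.69028729e-04,  1.77744588e-05]), 'joint_efforts': array([-1.45410228e-03, -5.84161592e+01,  2.93751240e+01,  7.01555595e+00,
        1.01350559e-02, -4.59018577e-05]), 'eef_pos': array([0.27996924, 0.61399427, 0.40380421]), 'ee_rot': array([-3.14142521e+00, -1.53684750e-03, -1.99865886e+00]), 'force': array([ 0.54783449,  0.46861018, -0.03316778]), 'moment': array([-0.02870993, -0.01829237, -0.01977898]), 'width': 0.0878351540271459}
```

View pics/scene1.png

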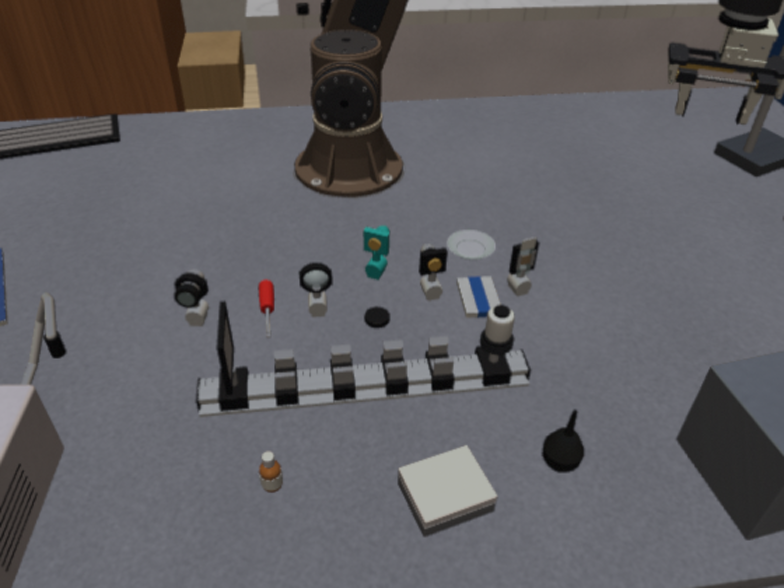

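View pics/top1.png

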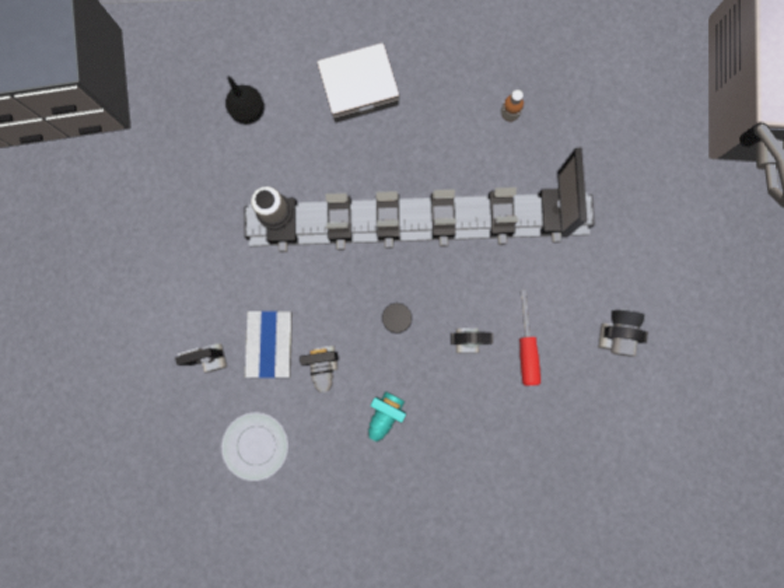

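The top view shows the lamp on the left (+y, px 270,205), the screen on the right (570,190) and the clips at about 338, 388, 443 and 503. The slide holder is at (200,357), the objective at (320,360) with its nose towards the robot, the condenser at (471,339), and the eyepiece at (625,333) with its cup away from the robot. The turquoise decoy is at (388,415). So seats 4 to 1 take condenser, slide, objective, eyepiece.

Run:
```python
from h import *
fs={n:load(n) for n in('scene','top')}
P={n:pts(f) for n,f in fs.items()}
seed={'slide':(200,357),'obj':(320,360),'cond':(471,339),'eye':(625,333),'lamp':(268,200)}
for k,(u,v) in seed.items():
    g=onz(fs['top'],u/1.4,v/1.4,0.08)
    for n in P:
        p=P[n].reshape(-1,3); c=fs[n]['img'].reshape(-1,3).astype(int)
        m=(np.hypot(*(p[:,:2]-g[:2]).T)<.06)&(p[:,2]>.012)&(p[:,2]<.14)&(fs[n]['range_z'].ravel()>0)
        q=p[m]; dark=c[m].max(1)<75
        print(k,n,len(q),'zmax',q[:,2].max().round(4))
        for lab,s in (('foot z<.03',q[(q[:,2]<.031)]),('plate50-91 dark',q[(q[:,2]>.05)&(q[:,2]<.1)&dark]),('top10',q[q[:,2]>q[:,2].max()-.008])):
            if len(s)<5: continue
            r=cv2.minAreaRect((s[:,:2]*1000).astype(np.float32))
            print('  ',lab,len(s),'rect c',np.round(r[0],1),'size',np.round(r[1],1),'ang',round(r[2],1),'z',s[:,2].mean().round(3))
# clips
p=P['top'].reshape(-1,3); m=(p[:,2]>.058)&(p[:,2]<.072)&(p[:,0]>.45)
for n in P:
    Q=P[n]; m=((Q[...,2]>.06)&(Q[...,2]<.072)&(Q[...,0]>.42)&(Q[...,0]<.72)&(abs(Q[...,1])<.3)).astype(np.uint8)
    N,L,S,C=cv2.connectedComponentsWithStats(m)
    for i in range(1,N):
        if S[i,4]>8:
            s=Q[L==i]; r=cv2.minAreaRect((s[:,:2]*1000).astype(np.float32)); print(n,'jaw',S[i,4],np.round(r[0],1),np.round(r[1],1),round(r[2],1),'px',C[i].round(),s.max(0).round(4),s.min(0).round(4))
for n in P: save(fs[n],'c_%s.png'%n,(70,100,490,290) if n=='top' else (100,150,420,310),1.9 if n=='top' else 2.5)
```

```text
slide scene 648 zmax 0.1121
   foot z<.03 183 rect c [435.8 226.1] size [61.4 74.5] ang 20.2 z 0.019
   plate50-91 dark 246 rect c [443.6 252.6] size [14.8 46.4] ang 4.6 z 0.075
   top10 32 rect c [445.3 253.7] size [ 4.4 25.9] ang 12.0 z 0.109
slide top 656 zmax 0.115
   foot z<.03 283 rect c [447.5 224.5] size [73.7 62.3] ang 82.6 z 0.018
   plate50-91 dark 186 rect c [438.6 251.3] size [ 8.2 45.5] ang 14.4 z 0.087
   top10 22 rect c [445.1 252.7] size [ 2.  25.1] ang 12.7 z 0.112
obj scene 582 zmax 0.0943
   foot z<.03 158 rect c [438.8 120.8] size [47.6 73.5] ang 3.0 z 0.022
   plate50-91 dark 281 rect c [435.2  98.1] size [34.3 41. ] ang 40.4 z 0.076
   top10 101 rect c [428.9  98.4] size [24.7 43.4] ang 7.3 z 0.091
obj top 622 zmax 0.0953
   foot z<.03 109 rect c [439.1 121.4] size [48.9 74.1] ang 4.8 z 0.019
   plate50-91 dark 43 rect c [423.2  94.1] size [20.3 40.3] ang 19.9 z 0.086
   top10 178 rect c [431.9  99.4] size [12.  43.6] ang 7.7 z 0.092
cond scene 608 zmax 0.0989
   foot z<.03 136 rect c [454.7 -93.5] size [29.9 35.6] ang 87.9 z 0.023
   plate50-91 dark 232 rect c
[... 3669 characters left out ...]
 158.] [ 0.6116 -0.0541  0.0707] [ 0.6016 -0.0813  0.0601]
top jaw 63 [606.4  75.6] [28.   8.5] 89.7 px [241. 161.] [0.6106 0.0896 0.0696] [0.6021 0.0617 0.06  ]
top jaw 57 [606.1   8.4] [26.2  7.8] 86.5 px [277. 160.] [0.6105 0.0213 0.0702] [ 0.6016 -0.0047  0.0601]
top jaw 19 [ 456.  -264.5] [14.5  5.8] 9.8 px [432. 237.] [ 0.4637 -0.2623  0.0703] [ 0.4493 -0.2686  0.0611]
top jaw 12 [449.6 -69.1] [14.3  6.1] 29.4 px [323. 244.] [ 0.4573 -0.0679  0.0702] [ 0.4446 -0.0752  0.0612]
top jaw 14 [ 438.6 -270.1] [ 1.4 17.8] 80.5 px [436. 246.] [ 0.4474 -0.2682  0.0715] [ 0.4298 -0.2714  0.066 ]
top jaw 13 [444.4 230.6] [ 4.  10.5] 81.9 px [155. 251.] [0.4499 0.2333 0.0717] [0.4394 0.2291 0.0605]
```

View pics/c_top.png

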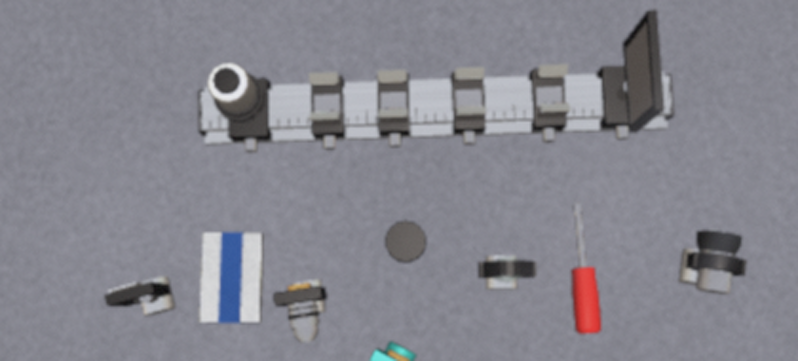

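```bash
cat > go.py <<'E'
import sys
from h import *
from scipy.spatial.transform import Rotation as Ro
# usage: go.py x y z(grasp, mm) yaw_deg  -> shift/turn in tool axes from the measured pose
x,y,z,w=map(float,sys.argv[1:5]); s=get_state()
R=Ro.from_euler('xyz',s['ee_rot']); T=Ro.from_euler('xyz',[180,0,w],degrees=True)
d=np.array([x,y,z+159.3])-s['eef_pos']*1000
print('shift',R.inv().apply(d).round(1),'turn',(R.inv()*T).as_rotvec(degrees=True).round(1),'t',s['t'],'F',s['force'].round(1),'w',round(s['width'],4),'grasp',(s['eef_pos']*1000-[0,0,159.3]).round(1),'rot',np.degrees(s['ee_rot']).round(1),'q',s['q'].round(2))
E
python3 - <<'E'
from h import *
for n in('scene','top'):
    f=load(n); p=pts(f).reshape(-1,3)
    for k,g,z0 in(('eye',(.46,-.288),.0915),('slide',(.445,.253),.09),('obj',(.432,.099),.088),('cond',(.4515,-.0934),.088)):
        m=(np.hypot(*(p[:,:2]-g).T)<.05)&(p[:,2]>z0)&(p[:,2]<.13); s=p[m]
        r=cv2.minAreaRect((s[:,:2]*1000).astype(np.float32)); print(n,k,len(s),[np.round(a,1) for a in r])
E
python3 go.py 444.5 253 150 -77.3
```

```text
scene eye 47 [array([ 455.4, -290.6]), array([26.4, 24.9]), np.float64(37.7)]
scene slide 120 [array([441.7, 253.8]), array([13.9, 46.6]), np.float64(10.0)]
scene obj 84 [array([434.3,  99.1]), array([13.8, 43.4]), np.float64(7.3)]
scene cond 99 [array([452.1, -93.1]), array([39.5, 19. ]), np.float64(88.5)]
top eye 106 [array([ 459.3, -285.5]), array([33.1, 25.9]), np.float64(12.9)]
top slide 201 [array([440.3, 251.4]), array([11.7, 44.8]), np.float64(14.4)]
top obj 178 [array([431.9,  99.4]), array([12. , 43.6]), np.float64(7.7)]
top cond 184 [array([451.3, -94.1]), array([38.4, 14. ]), np.float64(88.2)]
shift [ 260.  -299.5   95. ] turn [  0.   -0.1 -37.2] t 0.1 F [ 0.5  0.5 -0. ] w 0.0878 grasp [280.  614.  244.5] rot [-1.800e+02 -1.000e-01 -1.145e+02] q [ 1.43  0.36  0.01 -0.   -1.22 -0.29]
```

Emit:
drive_tool:
  moves:
    - [65,-75,20,0,0,-10,-1]
    - [131,-149,40,0,0,-20,-1]
    - [197,-223,60,0,0,-30,-1]
    - [262,-297,80,0,0,-37,-1]
    - [262,-297,95,0,0,-37,-1]
    - [262,-297,95,0,0,-37,-1]
    - [262,-297,95,0,0,-37,-1]
    - [262,-297,95,0,0,-37,-1]
    - [262,-297,95,0,0,-37,-1]
  grip_force: 25

```text
t: 1.23
eef_pos: [0.4417, 0.2527, 0.3097]
ee_rot: [-3.141, 0.0, -1.353]
force: [0.5, -0.2, -0.3]
width: 0.0874
```

```bash
python3 go.py 441.5 252.5 75 -77.3
python3 - <<'E'
from h import *
f=load('top')
print(onz(f,np.array([447.4]),np.array([237.9]),.09))
p=pts(f)
# per-row max z profile of eyepiece along own axis
a=np.radians(-10.5); e=np.array([np.cos(a),np.sin(a)])
for n in('scene','top'):
    p=pts(load(n)).reshape(-1,3); d=(p[:,:2]-[.455,-.288]); m=(np.hypot(*d.T)<.06)&(p[:,2]>.01); u=(d[m]@e)*1000; v=d[m]@[-e[1],e[0]]*1000; z=p[m,2]*1000
    print(n,[(b,len(z[(u>=b)&(u<b+4)]),z[(u>=b)&(u<b+4)].max().round(1),np.abs(v[(u>=b)&(u<b+4)&(z>50)]).max(initial=0).round(1),v[(u>=b)&(u<b+4)&(z>50)].min(initial=0).round(1)) for b in range(-36,44,4) if ((u>=b)&(u<b+4)).any()])
E
```

```text
shift [ 0.2  0.3 75.4] turn [-0.   0.  -0.2] t 1.225 F [ 0.5 -0.2 -0.3] w 0.0874 grasp [441.7 252.7 150.4] rot [-180.     0.   -77.5] q [ 0.91  0.17 -0.48  0.   -0.92  0.88]
[[ 0.45125933 -0.28327402  0.09      ]]
scene [(-32, 6, np.float64(83.7), np.float64(11.8), np.float64(-11.4)), (-28, 11, np.float64(85.2), np.float64(11.3), np.float64(-8.3)), (-24, 13, np.float64(87.7), np.float64(13.8), np.float64(-2.4)), (-20, 6, np.float64(87.3), np.float64(1.7), np.float64(0.0)), (-16, 12, np.float64(30.3), np.float64(0.0), np.float64(0.0)), (-12, 26, np.float64(94.3), np.float64(27.0), np.float64(-27.0)), (-8, 43, np.float64(94.5), np.float64(22.1), np.float64(-17.5)), (-4, 38, np.float64(95.3), np.float64(26.2), np.float64(-26.2)), (0, 95, np.float64(94.7), np.float64(25.8), np.float64(-25.8)), (4, 79, np.float64(96.8), np.float64(25.1), np.float64(-25.1)), (8, 44, np.float64(88.3), np.float64(14.6), np.float64(-6.2)), (12, 83, np.float64(89.1), np.float64(16.4), np.float64(-14.0)), (16, 20, np.float64(91.7), np.float64(17.5), np.float64(-17.5)), (20, 41, np.float64(91.1), np.float64(20.9
[... 435 characters left out ...]
float64(87.1), np.float64(14.8), np.float64(-13.5)), (-12, 104, np.float64(96.7), np.float64(24.6), np.float64(-23.1)), (-8, 81, np.float64(96.8), np.float64(24.6), np.float64(-23.3)), (-4, 76, np.float64(95.8), np.float64(24.4), np.float64(-22.4)), (0, 81, np.float64(95.7), np.float64(24.1), np.float64(-24.0)), (4, 38, np.float64(92.8), np.float64(23.1), np.float64(-14.7)), (8, 60, np.float64(89.0), np.float64(18.1), np.float64(-16.8)), (12, 59, np.float64(90.0), np.float64(18.8), np.float64(-16.8)), (16, 56, np.float64(93.3), np.float64(20.3), np.float64(-19.6)), (20, 50, np.float64(91.2), np.float64(19.3), np.float64(-18.0)), (24, 7, np.float64(92.1), np.float64(16.9), np.float64(-16.9))]
```

Emit:
drive_tool:
  moves:
    - [0,0,30,0,0,0,-1]
    - [0,0,60,0,0,0,-1]
    - [0,0,75,0,0,0,-1]
    - [0,0,75,0,0,0,-1]
    - [0,0,75,0,0,0,1]
    - [0,0,75,0,0,0,1]
    - [0,0,75,0,0,0,1]
    - [0,0,75,0,0,0,1]
    - [0,0,75,0,0,0,1]
    - [0,0,75,0,0,0,1]
  grip_force: 25

```text
t: 2.48
eef_pos: [0.4416, 0.2525, 0.2348]
ee_rot: [-3.141, 0.0, -1.353]
force: [-0.3, 0.0, 1.7]
width: 0.0437
```

Emit:
drive_tool:
  moves:
    - [0,0,-15,0,0,0,1]
    - [0,0,-45,0,0,0,1]
    - [0,0,-80,0,0,0,1]
    - [0,0,-110,0,0,0,1]
    - [0,0,-110,0,0,0,1]
    - [0,0,-110,0,0,0,1]

```text
t: 3.22
eef_pos: [0.4412, 0.2522, 0.3445]
ee_rot: [3.141, 0.0, -1.353]
force: [0.4, -0.2, -2.7]
width: 0.0438
```

```bash
python3 go.py 626 8.8 185 180
```

```text
shift [ 277.5 -127.9    0. ] turn [  0.   -0.  102.5] t 3.225 F [ 0.4 -0.2 -2.7] w 0.0438 grasp [441.2 252.2 185.2] rot [180.    0.  -77.5] q [ 0.91  0.13 -0.44 -0.   -1.    0.88]
```

Emit:
drive_tool:
  moves:
    - [15,-7,0,0,0,8.5,1]
    - [40,-18,0,0,0,17,1]
    - [70,-32,0,0,0,26,1]
    - [100,-46,0,0,0,35,1]
    - [130,-60,0,0,0,44,1]
    - [160,-74,0,0,0,53,1]
    - [190,-88,0,0,0,62,1]
    - [220,-101,0,0,0,71,1]
    - [245,-113,0,0,0,80,1]
    - [263,-121,0,0,0,89,1]
    - [272,-125,0,0,0,97,1]
    - [277.5,-128,0,0,0,102.5,1]

```text
t: 4.72
eef_pos: [0.6264, 0.0086, 0.3427]
ee_rot: [-3.141, -0.003, 3.137]
force: [-0.5, 0.2, -2.5]
width: 0.0441
```

Emit:
drive_tool:
  moves:
    - [0,0,0,0,0,0,1]
    - [0,0,0,0,0,0,1]
    - [0,0,0,0,0,0,1]

```text
t: 5.1
eef_pos: [0.6264, 0.0096, 0.3444]
ee_rot: [-3.141, -0.0, -3.14]
force: [-0.4, -0.3, -2.6]
width: 0.0437
```

```bash
python3 go.py 626 8.8 108 180
python3 - <<'E'
from h import *
g=(.626,.0088)
for n in('scene','top'):
    f=snap(n); p=pts(f).reshape(-1,3); c=f['img'].reshape(-1,3)
    m=(np.hypot(*(p[:,:2]-g).T)<.05)&(p[:,2]>.105)&(p[:,2]<.146); s=p[m]
    if len(s): print(n,len(s),[np.round(a,1) for a in cv2.minAreaRect((s[:,:2]*1000).astype(np.float32))])
    if n=='scene': save(f,'s2.png',(180,100,380,300),3)
E
```

```text
shift [ 0.3 -0.7 77.1] turn [-0.  -0.   0.1] t 5.1 F [-0.4 -0.3 -2.6] w 0.0437 grasp [626.4   9.6 185.1] rot [-180.    -0.  -179.9] q [ 0.33  0.32 -0.18 -0.   -1.06 -0.32]
scene 263 [array([629.5,  11.5]), array([29.3, 32.6]), np.float64(0.7)]
top 4 [array([637.9,   1.4]), array([0.7, 5. ]), np.float64(4.7)]
```

View pics/s2.png

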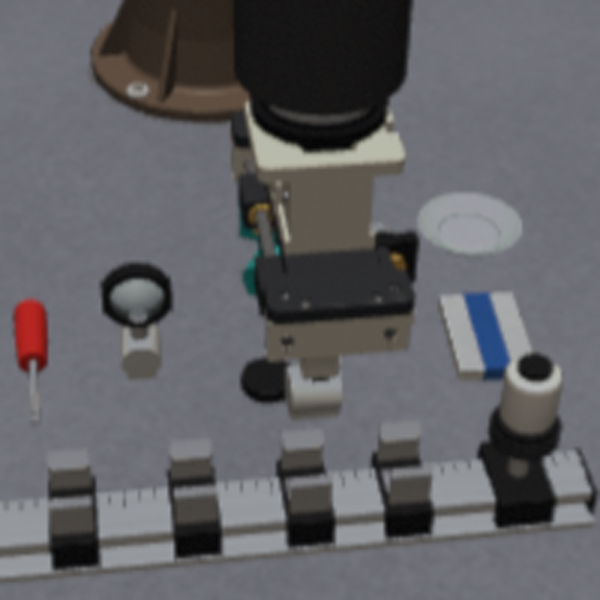

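Emit:
drive_tool:
  moves:
    - [0,-2,20,0,0,0,1]
    - [0,-2,40,0,0,0,1]
    - [0,-2,52,0,0,0,1]
    - [0,-2,58,0,0,0,1]
    - [0,-2,62,0,0,0,1]
    - [0,-2,66,0,0,0,1]
    - [0,-2,69,0,0,0,1]
    - [0,-2,72,0,0,0,1]
    - [0,-2,75,0,0,0,1]
    - [0,-2,77,0,0,0,1]
    - [0,-2,77,0,0,0,1]
    - [0,-2,77,0,0,0,1]
  grip_force: 45

```text
t: 6.7
eef_pos: [0.6266, 0.0073, 0.2678]
ee_rot: [-3.142, 0.0, 3.142]
force: [-2.8, -0.1, 2.3]
width: 0.0437
```

Emit:
drive_tool:
  moves:
    - [0,0,1.5,0,0,0,1]
    - [0,0,3,0,0,0,1]
    - [0,0,3,0,0,0,1]
    - [0,0,3,0,0,0,1]

```text
t: 7.2
eef_pos: [0.6265, 0.0073, 0.2677]
ee_rot: [-3.141, 0.001, -3.141]
force: [-10.3, 1.9, 24.6]
width: 0.0434
```

Emit:
drive_tool:
  moves:
    - [0,0,-3,0,0,0,1]
    - [0,0,-3,0,0,0,-1]
    - [0,0,-3,0,0,0,-1]
    - [0,0,-3,0,0,0,-1]
    - [0,0,-3,0,0,0,-1]
    - [0,0,-20,0,0,0,-1]
    - [0,0,-60,0,0,0,-1]
    - [0,0,-110,0,0,0,-1]
    - [0,0,-110,0,0,0,-1]
    - [0,0,-110,0,0,0,-1]
  grip_force: 25

```text
t: 8.45
eef_pos: [0.6263, 0.0072, 0.3757]
ee_rot: [3.141, 0.001, 3.141]
force: [-0.1, -0.5, -0.5]
width: 0.0878
```

```bash
python3 go.py 451.7 -93.6 150 -91.8
```

```text
shift [ 174.6 -100.9   66.1] turn [ -0.    0.1 -88.2] t 8.45 F [-0.1 -0.5 -0.5] w 0.0878 grasp [626.3   7.2 216.4] rot [1.8e+02 1.0e-01 1.8e+02] q [ 0.32  0.3  -0.14 -0.   -1.13 -0.32]
```

Emit:
drive_tool:
  moves:
    - [30,-17,0,0,0,-9,-1]
    - [60,-34,0,0,0,-19,-1]
    - [90,-51,10,0,0,-29,-1]
    - [120,-68,30,0,0,-39,-1]
    - [150,-85,50,0,0,-49,-1]
    - [165,-95,60,0,0,-59,-1]
    - [174,-100,66,0,0,-69,-1]
    - [174.5,-101,66,0,0,-79,-1]
    - [174.5,-101,66,0,0,-88,-1]
    - [174.5,-101,66,0,0,-88,-1]
    - [174.5,-101,66,0,0,-88,-1]

```text
t: 9.82
eef_pos: [0.4519, -0.0937, 0.3083]
ee_rot: [3.141, -0.0, -1.609]
force: [0.6, -0.0, -0.0]
width: 0.0874
```

```bash
python3 go.py 451.7 -93.6 71 -91.8
```

```text
shift [-0.1  0.1 78. ] turn [ 0.1 -0.  -0.4] t 9.825 F [ 0.6 -0.  -0. ] w 0.0874 grasp [451.9 -93.7 149. ] rot [179.9  -0.  -92.2] q [ 0.22  0.1  -0.58 -0.   -0.9   1.31]
```

Emit:
drive_tool:
  moves:
    - [0,0,30,0,0,0,-1]
    - [0,0,60,0,0,0,-1]
    - [0,0,78,0,0,0,-1]
    - [0,0,78,0,0,0,-1]
    - [0,0,78,0,0,0,1]
    - [0,0,78,0,0,0,1]
    - [0,0,78,0,0,0,1]
    - [0,0,78,0,0,0,1]
    - [0,0,78,0,0,0,1]
    - [0,0,78,0,0,0,1]

```text
t: 11.08
eef_pos: [0.4522, -0.0937, 0.231]
ee_rot: [-3.141, -0.0, -1.606]
force: [-1.0, -0.2, 6.5]
width: 0.0521
```

Emit:
drive_tool:
  moves:
    - [0,0,-15,0,0,0,1]
    - [0,0,-45,0,0,0,1]
    - [0,0,-80,0,0,0,1]
    - [0,0,-114,0,0,0,1]
    - [0,0,-114,0,0,0,1]
    - [0,0,-114,0,0,0,1]
  grip_force: 40

```text
t: 11.82
eef_pos: [0.4514, -0.0937, 0.3437]
ee_rot: [3.14, 0.0, -1.606]
force: [-0.7, 0.6, -3.0]
width: 0.0514
```

```bash
python3 go.py 450 75.8 185 180;python3 go.py 626 75.8 185 180
```

```text
shift [-169.4    7.4   -0.6] turn [ 0.1 -0.1 88. ] t 11.825 F [-0.7  0.6 -3. ] w 0.0514 grasp [451.4 -93.7 184.4] rot [179.9   0.  -92. ] q [ 0.22  0.05 -0.53 -0.   -0.99  1.31]
shift [-175.6 -168.5   -0.8] turn [ 0.1 -0.1 88. ] t 11.825 F [-0.7  0.6 -3. ] w 0.0514 grasp [451.4 -93.7 184.4] rot [179.9   0.  -92. ] q [ 0.22  0.05 -0.53 -0.   -0.99  1.31]
```

Emit:
drive_tool:
  moves:
    - [-15,0,-1,0,0,9,1]
    - [-40,0,-1,0,0,18,1]
    - [-70,2,-1,0,0,27,1]
    - [-100,4,-1,0,0,36,1]
    - [-130,5,-1,0,0,45,1]
    - [-155,6,-1,0,0,54,1]
    - [-170,7,-1,0,0,63,1]
    - [-172,-20,-1,0,0,72,1]
    - [-173,-55,-1,0,0,81,1]
    - [-174,-95,-1,0,0,88,1]
    - [-175,-130,-1,0,0,88,1]
    - [-175.5,-155,-1,0,0,88,1]

```text
t: 13.32
eef_pos: [0.6141, 0.0761, 0.3429]
ee_rot: [-3.14, -0.004, 3.141]
force: [0.5, -0.3, -2.2]
width: 0.0517
```

```bash
python3 go.py 626 75.8 185 180
```

```text
shift [-11.9  -0.3  -1.4] turn [-0.1 -0.2 -0. ] t 13.325 F [ 0.5 -0.3 -2.2] w 0.0517 grasp [614.1  76.1 183.6] rot [-179.9   -0.2  180. ] q [ 0.44  0.31 -0.2  -0.   -1.06 -0.44]
```

Emit:
drive_tool:
  moves:
    - [-12.5,0,0,0,0,0,1]
    - [-12.5,0,0,0,0,0,1]
    - [-12.5,0,0,0,0,0,1]
    - [-12.5,0,0,0,0,0,1]

```text
t: 13.82
eef_pos: [0.6249, 0.0763, 0.346]
ee_rot: [3.141, 0.0, -3.141]
force: [-0.3, -0.4, -2.7]
width: 0.0516
```

```bash
cat > foot.py <<'E'
import sys
from h import *
g=np.array([float(a)/1000 for a in sys.argv[1:3]]); f=snap('scene'); p=pts(f).reshape(-1,3)
m=(np.hypot(*(p[:,:2]-g).T)<.05)&(p[:,2]>.108)&(p[:,2]<.140); s=p[m]
print('foot(scene)',len(s),[np.round(a,1) for a in cv2.minAreaRect((s[:,:2]*1000).astype(np.float32))],'zmin',s[:,2].min())
E
python3 foot.py 626 75.8; python3 go.py 626 75.8 104 180
```

```text
foot(scene) 174 [array([635.3,  70.9]), array([38.4, 21.5]), np.float64(59.6)] zmin 0.11451687056492411
shift [-1.  -0.6 82.8] turn [0. 0. 0.] t 13.875 F [ 0.3 -0.6 -1.7] w 0.0515 grasp [625.   76.3 186.8] rot [ 180.    0. -180.] q [ 0.43  0.33 -0.17 -0.   -1.07 -0.43]
```

```bash
python3 -c "
from h import *
save(load('scene'),'s3.png',(240,130,400,270),4)"
```

```text
(no output)
```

View pics/s3.png

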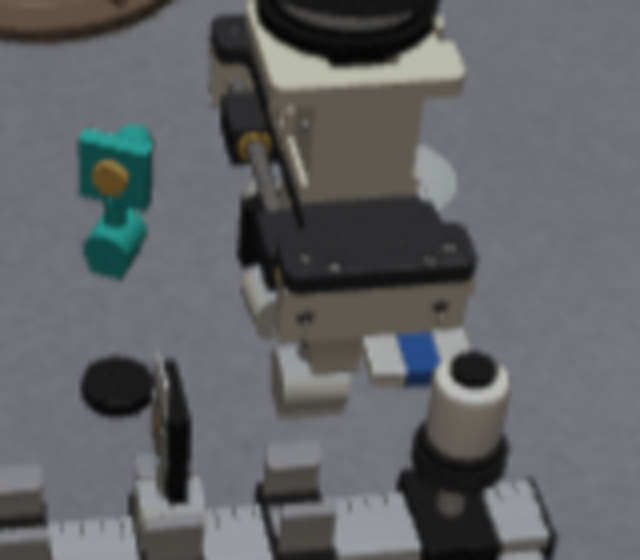

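```bash
cat > foot.py <<'E'
import sys
from h import *
g=np.array([float(a)/1000 for a in sys.argv[1:3]]); new=len(sys.argv)<4
f=snap('scene') if new else load('scene'); p=pts(f).reshape(-1,3)
m=(abs(p[:,0]-g[0])<.035)&(abs(p[:,1]-g[1])<.03)&(p[:,2]>.100)&(p[:,2]<.144); s=(p[m]-[*g,0])*1000
for b in np.arange(-26,26,3):
    q=s[(s[:,1]>=b)&(s[:,1]<b+3)]
    if len(q): q=q[q[:,0].argsort()]; print(b,len(q),'xmax',q[-3:,0].mean().round(1),'z',q[-3:,2].mean().round(0),'zmin',q[:,2].min().round(1),'zmax',q[:,2].max().round(1))
E
python3 foot.py 626 75.8 old
```

```text
-17 46 xmax 14.8 z 132.0 zmin 114.9 zmax 144.0
-14 20 xmax 15.2 z 134.0 zmin 116.3 zmax 143.3
-11 21 xmax 14.9 z 131.0 zmin 116.6 zmax 143.8
-8 15 xmax 14.5 z 133.0 zmin 117.8 zmax 143.7
-5 18 xmax 14.8 z 131.0 zmin 116.6 zmax 143.6
-2 16 xmax 16.0 z 132.0 zmin 115.9 zmax 142.6
1 17 xmax 16.2 z 135.0 zmin 115.8 zmax 141.2
4 17 xmax 15.2 z 134.0 zmin 117.2 zmax 141.7
7 14 xmax 14.6 z 134.0 zmin 114.5 zmax 140.7
10 19 xmax 14.6 z 132.0 zmin 115.1 zmax 139.8
13 11 xmax 14.0 z 136.0 zmin 115.8 zmax 141.6
```

Emit:
drive_tool:
  moves:
    - [-1,0,25,0,0,0,1]
    - [-1,0,45,0,0,0,1]
    - [-1,0,57,0,0,0,1]
    - [-1,0,63,0,0,0,1]
    - [-1,0,67,0,0,0,1]
    - [-1,0,71,0,0,0,1]
    - [-1,0,75,0,0,0,1]
    - [-1,0,78,0,0,0,1]
    - [-1,0,81,0,0,0,1]
    - [-1,0,83,0,0,0,1]
    - [-1,0,84,0,0,0,1]
    - [-1,0,84,0,0,0,1]
  grip_force: 45

```text
t: 15.38
eef_pos: [0.6264, 0.0763, 0.264]
ee_rot: [-3.141, 0.001, -3.141]
force: [-8.0, 0.7, 16.3]
width: 0.0519
```

Emit:
drive_tool:
  moves:
    - [0,0,1,0,0,0,1]
    - [0,0,2,0,0,0,1]
    - [0,0,2,0,0,0,1]

```text
t: 15.75
eef_pos: [0.6263, 0.0763, 0.2639]
ee_rot: [-3.141, 0.002, -3.141]
force: [-13.7, 2.0, 30.4]
width: 0.0516
```

Hard stop at the right height (grasp 104.6 mm). Release, retract, on to the objective.

Emit:
drive_tool:
  moves:
    - [0,0,-3,0,0,0,1]
    - [0,0,-3,0,0,0,-1]
    - [0,0,-3,0,0,0,-1]
    - [0,0,-3,0,0,0,-1]
    - [0,0,-3,0,0,0,-1]
    - [0,0,-20,0,0,0,-1]
    - [0,0,-60,0,0,0,-1]
    - [0,0,-110,0,0,0,-1]
    - [0,0,-110,0,0,0,-1]
    - [0,0,-110,0,0,0,-1]
  grip_force: 25

```text
t: 17.0
eef_pos: [0.6264, 0.0762, 0.3706]
ee_rot: [3.141, 0.001, 3.141]
force: [-0.9, 0.3, -0.4]
width: 0.0875
```

```bash
python3 go.py 433 99.2 150 -82.3
```

```text
shift [193.5  22.9  61.1] turn [ -0.    0.1 -97.7] t 17.0 F [-0.9  0.3 -0.4] w 0.0875 grasp [626.4  76.2 211.3] rot [1.8e+02 1.0e-01 1.8e+02] q [ 0.43  0.31 -0.14 -0.   -1.12 -0.43]
```

Emit:
drive_tool:
  moves:
    - [30,4,0,0,0,-9,-1]
    - [60,8,0,0,0,-19,-1]
    - [90,12,10,0,0,-29,-1]
    - [125,16,30,0,0,-39,-1]
    - [160,20,50,0,0,-49,-1]
    - [180,22,58,0,0,-59,-1]
    - [192,23,61,0,0,-69,-1]
    - [193.5,23,61,0,0,-79,-1]
    - [193.5,23,61,0,0,-89,-1]
    - [193.5,23,61,0,0,-97.7,-1]
    - [193.5,23,61,0,0,-97.7,-1]
    - [193.5,23,61,0,0,-97.7,-1]

```text
t: 18.5
eef_pos: [0.433, 0.0992, 0.3083]
ee_rot: [3.141, -0.0, -1.44]
force: [1.0, -0.8, 0.2]
width: 0.0876
```

```bash
python3 go.py 433 99.2 71 -82.3
```

```text
shift [-0.  -0.1 78. ] turn [ 0.  -0.  -0.2] t 18.5 F [ 1.  -0.8  0.2] w 0.0876 grasp [433.   99.2 149. ] rot [180.   -0.  -82.5] q [ 0.67  0.07 -0.61 -0.   -0.89  1.03]
```

Emit:
drive_tool:
  moves:
    - [0,0,30,0,0,0,-1]
    - [0,0,60,0,0,0,-1]
    - [0,0,77,0,0,0,-1]
    - [0,0,77,0,0,0,-1]
    - [0,0,77,0,0,0,1]
    - [0,0,77,0,0,0,1]
    - [0,0,77,0,0,0,1]
    - [0,0,77,0,0,0,1]
    - [0,0,77,0,0,0,1]
    - [0,0,77,0,0,0,1]

```text
t: 19.75
eef_pos: [0.4332, 0.0994, 0.2318]
ee_rot: [-3.141, 0.0, -1.437]
force: [0.1, -0.7, 1.2]
width: 0.0437
```

Emit:
drive_tool:
  moves:
    - [0,0,-15,0,0,0,1]
    - [0,0,-45,0,0,0,1]
    - [0,0,-80,0,0,0,1]
    - [0,0,-114,0,0,0,1]
    - [0,0,-114,0,0,0,1]
    - [0,0,-114,0,0,0,1]
  grip_force: 40

```text
t: 20.5
eef_pos: [0.4325, 0.099, 0.3446]
ee_rot: [3.14, -0.0, -1.437]
force: [-0.4, -0.2, -3.1]
width: 0.0439
```

```bash
python3 go.py 450 -67.1 186 180;python3 go.py 626 -67.1 186 180
```

```text
shift [166.9   4.8  -0.7] turn [ 0.1 -0.1 97.7] t 20.5 F [-0.4 -0.2 -3.1] w 0.0439 grasp [432.5  99.  185.3] rot [179.9  -0.  -82.3] q [ 0.67  0.02 -0.56 -0.   -0.99  1.03]
shift [ 190.4 -169.7   -1. ] turn [ 0.1 -0.1 97.7] t 20.5 F [-0.4 -0.2 -3.1] w 0.0439 grasp [432.5  99.  185.3] rot [179.9  -0.  -82.3] q [ 0.67  0.02 -0.56 -0.   -0.99  1.03]
```

Emit:
drive_tool:
  moves:
    - [15,0,-1,0,0,9,1]
    - [40,1,-1,0,0,18,1]
    - [70,2,-1,0,0,27,1]
    - [100,3,-1,0,0,37,1]
    - [130,4,-1,0,0,47,1]
    - [155,5,-1,0,0,57,1]
    - [167,0,-1,0,0,67,1]
    - [170,-25,-1,0,0,77,1]
    - [175,-60,-1,0,0,87,1]
    - [180,-95,-1,0,0,97.7,1]
    - [185,-130,-1,0,0,97.7,1]
    - [188.5,-155,-1,0,0,97.7,1]

```text
t: 22.0
eef_pos: [0.6129, -0.0668, 0.3438]
ee_rot: [-3.141, -0.004, 3.141]
force: [0.6, 0.4, -3.1]
width: 0.0438
```

Emit:
drive_tool:
  moves:
    - [-14.5,0,0,0,0,0,1]
    - [-14.5,0,0,0,0,0,1]
    - [-14.5,0,0,0,0,0,1]
    - [-14.5,0,0,0,0,0,1]

```text
t: 22.5
eef_pos: [0.6257, -0.0667, 0.3469]
ee_rot: [3.141, 0.0, 3.141]
force: [0.3, -1.1, -2.9]
width: 0.0437
```

```bash
python3 foot.py 626 -67.1; python3 go.py 626 -67.1 104 180
```

```text
-17 16 xmax 15.7 z 137.0 zmin 117.8 zmax 142.7
-14 22 xmax 16.2 z 134.0 zmin 117.8 zmax 143.8
-11 19 xmax 16.5 z 133.0 zmin 116.1 zmax 144.0
-8 18 xmax 15.7 z 136.0 zmin 115.9 zmax 143.6
-5 22 xmax 16.3 z 133.0 zmin 115.3 zmax 142.0
-2 15 xmax 16.8 z 131.0 zmin 113.5 zmax 143.5
1 22 xmax 16.1 z 138.0 zmin 117.3 zmax 143.5
4 18 xmax 15.8 z 130.0 zmin 115.7 zmax 142.8
7 15 xmax 16.4 z 133.0 zmin 116.9 zmax 143.2
10 22 xmax 16.1 z 132.0 zmin 116.6 zmax 142.1
13 14 xmax 17.1 z 135.0 zmin 117.6 zmax 144.0
shift [-0.2 -0.3 83.7] turn [ 0.  0. -0.] t 22.55 F [ 0.7  0.2 -3.1] w 0.0437 grasp [625.8 -66.8 187.7] rot [180.   0. 180.] q [ 0.2   0.33 -0.17 -0.   -1.07 -0.2 ]
```

Centred. Home should be at grasp z ≈ 105.5 mm.

Emit:
drive_tool:
  moves:
    - [0,0,25,0,0,0,1]
    - [0,0,45,0,0,0,1]
    - [0,0,57,0,0,0,1]
    - [0,0,63,0,0,0,1]
    - [0,0,67,0,0,0,1]
    - [0,0,71,0,0,0,1]
    - [0,0,75,0,0,0,1]
    - [0,0,78,0,0,0,1]
    - [0,0,81,0,0,0,1]
    - [0,0,83,0,0,0,1]
    - [0,0,84,0,0,0,1]
    - [0,0,84,0,0,0,1]
  grip_force: 45

```text
t: 24.05
eef_pos: [0.6265, -0.0668, 0.2647]
ee_rot: [-3.141, 0.001, -3.141]
force: [-6.0, 0.7, 14.1]
width: 0.0434
```

Emit:
drive_tool:
  moves:
    - [0,0,1,0,0,0,1]
    - [0,0,2,0,0,0,1]
    - [0,0,2,0,0,0,1]

```text
t: 24.42
eef_pos: [0.6266, -0.0668, 0.2646]
ee_rot: [-3.141, 0.002, -3.14]
force: [-11.1, 2.5, 26.3]
width: 0.0437
```

Emit:
drive_tool:
  moves:
    - [0,0,-3,0,0,0,1]
    - [0,0,-3,0,0,0,-1]
    - [0,0,-3,0,0,0,-1]
    - [0,0,-3,0,0,0,-1]
    - [0,0,-3,0,0,0,-1]
    - [0,0,-20,0,0,0,-1]
    - [0,0,-60,0,0,0,-1]
    - [0,0,-110,0,0,0,-1]
    - [0,0,-110,0,0,0,-1]
    - [0,0,-110,0,0,0,-1]
  grip_force: 25

```text
t: 25.68
eef_pos: [0.6262, -0.0668, 0.3716]
ee_rot: [3.141, 0.001, 3.141]
force: [0.8, -0.3, -0.9]
width: 0.0877
```

```bash
python3 go.py 451.6 -287 150 -100.5
```

```text
shift [ 174.6 -220.3   62. ] turn [ -0.    0.1 -79.5] t 25.675 F [ 0.8 -0.3 -0.9] w 0.0877 grasp [626.2 -66.8 212.3] rot [1.8e+02 1.0e-01 1.8e+02] q [ 0.2   0.31 -0.14 -0.   -1.12 -0.2 ]
```

Emit:
drive_tool:
  moves:
    - [30,-30,0,0,0,-9,-1]
    - [60,-60,0,0,0,-19,-1]
    - [90,-95,5,0,0,-29,-1]
    - [120,-135,20,0,0,-39,-1]
    - [145,-175,40,0,0,-49,-1]
    - [165,-205,55,0,0,-59,-1]
    - [174,-219,61,0,0,-69,-1]
    - [174.5,-220,61,0,0,-79.5,-1]
    - [174.5,-220,61,0,0,-79.5,-1]
    - [174.5,-220,61,0,0,-79.5,-1]
    - [174.5,-220,61,0,0,-79.5,-1]

```text
t: 27.05
eef_pos: [0.452, -0.2864, 0.3096]
ee_rot: [3.141, 0.0, -1.756]
force: [-0.2, -0.4, -0.4]
width: 0.0877
```

```bash
python3 go.py 451.6 -287 71 -100.5; python3 -c "
from h import *
save(snap('top'),'t4.png',(330,150,530,300),3.5)"
```

```text
shift [ 0.6  0.3 79.3] turn [ 0.   0.  -0.1] t 27.05 F [-0.2 -0.4 -0.4] w 0.0877 grasp [ 452.  -286.4  150.3] rot [ 180.     0.  -100.6] q [-0.2   0.21 -0.43 -0.   -0.93  1.58]
```

View pics/t4.png

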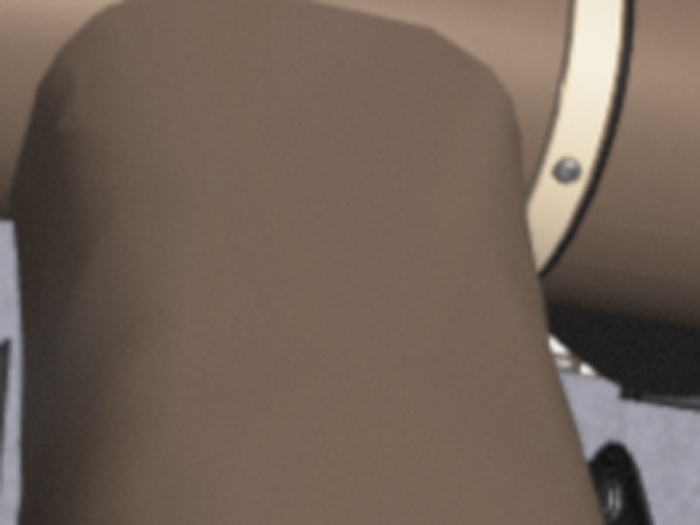

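The arm blocks the top view here. I'll go by the earlier measurement.

Emit:
drive_tool:
  moves:
    - [0,0,30,0,0,0,-1]
    - [0,0,60,0,0,0,-1]
    - [0,0,79,0,0,0,-1]
    - [0,0,79,0,0,0,-1]
    - [0,0,79,0,0,0,1]
    - [0,0,79,0,0,0,1]
    - [0,0,79,0,0,0,1]
    - [0,0,79,0,0,0,1]
    - [0,0,79,0,0,0,1]
    - [0,0,79,0,0,0,1]

```text
t: 28.35
eef_pos: [0.452, -0.2868, 0.2309]
ee_rot: [-3.141, -0.0, -1.754]
force: [-1.1, 0.4, 3.3]
width: 0.0482
```

Emit:
drive_tool:
  moves:
    - [0,0,-15,0,0,0,1]
    - [0,0,-45,0,0,0,1]
    - [0,0,-80,0,0,0,1]
    - [0,0,-114,0,0,0,1]
    - [0,0,-114,0,0,0,1]
    - [0,0,-114,0,0,0,1]
  grip_force: 40

```text
t: 29.1
eef_pos: [0.4514, -0.2865, 0.3444]
ee_rot: [3.141, 0.001, -1.755]
force: [-0.6, 0.0, -2.8]
width: 0.0479
```

```bash
python3 go.py 450 -148.2 186 180;python3 go.py 626 -148.2 186 180
```

```text
shift [-135.7   26.6   -0.8] turn [ 0.1  0.  79.5] t 29.1 F [-0.6  0.  -2.8] w 0.0479 grasp [ 451.4 -286.5  185.1] rot [ 180.     0.  -100.5] q [-0.2   0.18 -0.38 -0.   -1.01  1.59]
shift [-167.9 -146.4   -0.9] turn [ 0.1  0.  79.5] t 29.1 F [-0.6  0.  -2.8] w 0.0479 grasp [ 451.4 -286.5  185.1] rot [ 180.     0.  -100.5] q [-0.2   0.18 -0.38 -0.   -1.01  1.59]
```

Emit:
drive_tool:
  moves:
    - [-15,3,-1,0,0,8,1]
    - [-40,8,-1,0,0,17,1]
    - [-70,14,-1,0,0,26,1]
    - [-100,20,-1,0,0,35,1]
    - [-125,25,-1,0,0,44,1]
    - [-136,22,-1,0,0,53,1]
    - [-139,5,-1,0,0,62,1]
    - [-144,-20,-1,0,0,71,1]
    - [-150,-53,-1,0,0,79.5,1]
    - [-157,-90,-1,0,0,79.5,1]
    - [-163,-120,-1,0,0,79.5,1]
    - [-165.5,-134,-1,0,0,79.5,1]

```text
t: 30.6
eef_pos: [0.6148, -0.1483, 0.3435]
ee_rot: [3.142, -0.003, 3.141]
force: [-0.1, 0.3, -3.3]
width: 0.0474
```

Emit:
drive_tool:
  moves:
    - [-12.5,0,0,0,0,0,1]
    - [-12.5,0,0,0,0,0,1]
    - [-12.5,0,0,0,0,0,1]
    - [-12.5,0,0,0,0,0,1]

```text
t: 31.1
eef_pos: [0.6257, -0.1485, 0.3461]
ee_rot: [3.141, 0.0, 3.141]
force: [0.2, 0.5, -2.1]
width: 0.0478
```

```bash
python3 foot.py 626 -148.2; python3 go.py 626 -148.2 104 180
```

```text
-20 1 xmax 7.4 z 117.0 zmin 117.4 zmax 117.4
-17 18 xmax 14.2 z 133.0 zmin 117.6 zmax 143.8
-14 21 xmax 14.2 z 134.0 zmin 117.3 zmax 142.0
-11 16 xmax 14.6 z 131.0 zmin 113.4 zmax 143.0
-8 18 xmax 14.0 z 131.0 zmin 114.9 zmax 143.9
-5 19 xmax 14.2 z 130.0 zmin 114.5 zmax 142.9
-2 14 xmax 14.7 z 133.0 zmin 119.6 zmax 141.4
1 17 xmax 15.4 z 135.0 zmin 116.9 zmax 143.0
4 18 xmax 15.6 z 132.0 zmin 115.8 zmax 143.0
7 19 xmax 14.5 z 134.0 zmin 115.7 zmax 143.2
10 21 xmax 15.0 z 133.0 zmin 116.1 zmax 143.0
13 22 xmax 14.1 z 129.0 zmin 114.9 zmax 143.7
shift [-0.1  0.3 82.8] turn [ 0.  0. -0.] t 31.15 F [ 0.3 -0.7 -2.7] w 0.0478 grasp [ 625.8 -148.5  186.8] rot [180.   0. 180.] q [ 0.07  0.35 -0.14 -0.   -1.08 -0.07]
```

Emit:
drive_tool:
  moves:
    - [-1,0,25,0,0,0,1]
    - [-1,0,45,0,0,0,1]
    - [-1,0,57,0,0,0,1]
    - [-1,0,63,0,0,0,1]
    - [-1,0,67,0,0,0,1]
    - [-1,0,71,0,0,0,1]
    - [-1,0,75,0,0,0,1]
    - [-1,0,78,0,0,0,1]
    - [-1,0,81,0,0,0,1]
    - [-1,0,83,0,0,0,1]
    - [-1,0,84,0,0,0,1]
    - [-1,0,84,0,0,0,1]
  grip_force: 45

```text
t: 32.65
eef_pos: [0.6277, -0.1486, 0.2639]
ee_rot: [-3.141, 0.002, -3.141]
force: [-3.4, 1.3, 12.5]
width: 0.0477
```

Emit:
drive_tool:
  moves:
    - [0,0,1,0,0,0,1]
    - [0,0,2,0,0,0,1]
    - [0,0,2,0,0,0,1]

```text
t: 33.02
eef_pos: [0.6276, -0.1486, 0.2638]
ee_rot: [-3.14, 0.003, -3.141]
force: [-9.4, 2.9, 26.7]
width: 0.0476
```

Home. Release, rise, and move back towards the robot to clear the views.

Emit:
drive_tool:
  moves:
    - [0,0,-3,0,0,0,1]
    - [0,0,-3,0,0,0,-1]
    - [0,0,-3,0,0,0,-1]
    - [0,0,-3,0,0,0,-1]
    - [0,0,-3,0,0,0,-1]
    - [0,0,-20,0,0,0,-1]
    - [0,0,-60,0,0,0,-1]
    - [0,0,-110,0,0,0,-1]
    - [40,-30,-120,0,0,0,-1]
    - [80,-80,-130,0,0,0,-1]
    - [110,-130,-130,0,0,0,-1]
    - [140,-180,-130,0,0,0,-1]

```text
t: 34.52
eef_pos: [0.486, -0.3297, 0.3918]
ee_rot: [-3.141, 0.002, -3.141]
force: [1.5, -0.5, -0.2]
width: 0.0873
```

Emit:
drive_tool:
  moves:
    - [20,-50,0,0,0,0,-1]
    - [40,-100,0,0,0,0,-1]
    - [60,-150,0,0,0,0,-1]
    - [80,-200,0,0,0,0,-1]
    - [80,-200,0,0,0,0,-1]
    - [80,-200,0,0,0,0,-1]
    - [80,-200,0,0,0,0,-1]

```text
t: 35.4
eef_pos: [0.4077, -0.5276, 0.3904]
ee_rot: [-3.141, 0.001, -3.141]
force: [-0.6, -0.0, 0.5]
width: 0.0879
```

Run:
```python
from h import *
print(get_state()['force'].round(1),get_state()['eef_pos'])
f=snap('scene'); save(f,'e_s.png',(120,170,400,310),2.8); g=snap('top'); save(g,'e_t.png',(150,80,450,220),2.6)
seats=[('eye',-148.2,94),('obj',-67.1,92),('slide',8.8,112),('cond',75.8,96)]
for n,F in(('scene',f),('top',g)):
    p=pts(F).reshape(-1,3)*1000
    for k,y,h in seats:
        m=(abs(p[:,0]-626)<30)&(abs(p[:,1]-y)<(10 if k!='slide' else 14))&(p[:,2]>33+(82 if k!='slide' else 88)); s=p[m]
        if len(s)>4: print(n,k,len(s),'zmax',s[:,2].max().round(1),'exp',33+h,[np.round(a,1) for a in cv2.minAreaRect(s[:,:2].astype(np.float32))])
        else: print(n,k,len(s))
```

```text
[-0.6 -0.   0.5] [ 0.40774247 -0.52755833  0.39044153]
scene eye 150 zmax 130.0 exp 127 [array([ 628.4, -148.5]), array([19.1, 46.6]), np.float64(88.8)]
scene obj 135 zmax 127.1 exp 125 [array([628.2, -66.6]), array([45.3, 18.7]), np.float64(9.1)]
scene slide 129 zmax 147.0 exp 145 [array([628.4,   8.7]), array([44.7, 11.9]), np.float64(1.8)]
scene cond 150 zmax 131.5 exp 129 [array([630.5,  75.8]), array([45.8, 15.1]), np.float64(1.7)]
top eye 237 zmax 129.1 exp 127 [array([ 624.8, -147.6]), array([18.2, 47.1]), np.float64(88.9)]
top obj 205 zmax 129.3 exp 125 [array([624.8, -66.3]), array([17.5, 43.3]), np.float64(87.2)]
top slide 172 zmax 147.4 exp 145 [array([625. ,   8.2]), array([44.4, 11.3]), np.float64(1.8)]
top cond 240 zmax 131.9 exp 129 [array([625.3,  76. ]), array([17.5, 50.3]), np.float64(88.9)]
```

View pics/e_s.png

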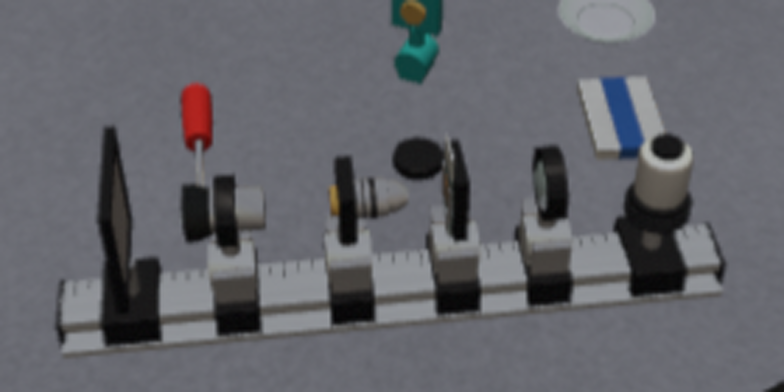

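View pics/e_t.png

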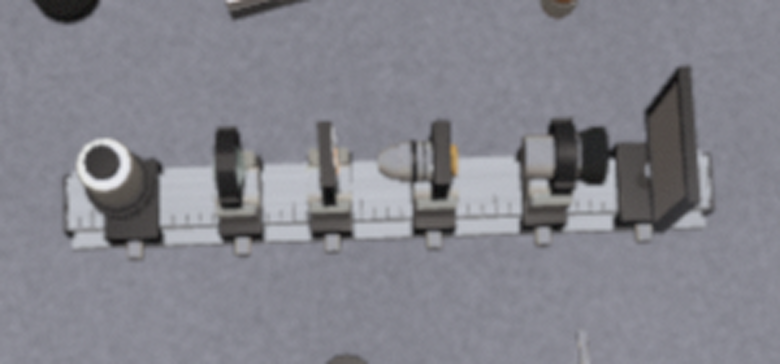

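```bash
python3 -c "
from station import *
print(job_done())"
```

```text
the job is handed in; nothing more can be done
None
```

All four optics are snapped into their clips, the gripper has let go and moved clear, and I handed the job in at about 35 s of robot time. No verdict came back. From the lamp they stand as condenser (clip 4), slide holder (clip 3), objective with its nose to the slide (clip 2), and eyepiece with its eyecup to the screen (clip 1). I left the turquoise look-alike alone.

**Checks that agreed:**
- Each optic came to a hard stop at the expected seated height under a push of about 25 to 30 N.
- The final pictures show the right order and facing, and all four standing upright.
- Measured centres along the rail are within about 1 mm of the clip centres, and alignment with the rail is within about 3°.

**Checks that were less clean:**
- The measured tops read 2 to 4 mm above nominal. The optics' tops read about 2 to 3 mm high on the bare table too, so I put this down to the depth reading rather than a poor seat.
- The two cameras disagree by about 3 to 5 mm across the rail.
- One angle for the objective read 9° in the scene camera; the top camera gave about 3° and both pictures show it straight.
- The picture taken before gripping the eyepiece was blocked by the arm, so I relied on my earlier measurement. The grip and the position of its foot then checked out.

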